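# Start a reading on the microplate reader

### The job

Start a plate reading with the closed fingertips, in this order: press down the raised end (the one farther from the robot) of the rocker on the switch box so that it is fully over (on), push the reader's tray fully home, press the round key fully in, and last press the long bar key fully in. Do not press the square key, do not lift or shift the switch box, and leave everything else on the bench where it stands.

Things in the scene. Friction and masses are not known exactly. Their poses are not given: they have to be found in the camera images.
- reader: white microplate reader, fixed, 300 (x) x 320 (y) mm. Origin under its centre; front face at x = -150 mm, looks to -x (to the robot). Front deck 85 mm above the bench and 85 mm deep, then a hood 142 mm tall. Three keys in a row on the deck, 37 mm behind the front face, at y = -90, 0, +90 mm in any order. Tray slot in the middle of the front face
- tray (a joint): the reader's sliding tray carrying a clear 24-well plate (fixed in it). 0 = fully home, grows in m as the tray stands out towards the robot (starts at 0.055 to 0.09). It takes about 2 N to slide and stays where it is left
- tray_front (a point): middle of the front of the tray's grey upright lip (130 wide, 10 thick, 21 to 53 mm above the bench); 37 mm above the bench, axes as the reader's. Stands 23 mm in front of the reader's front face when home, plus the joint value otherwise; push it along the reader's +x to a firm stop
- round_key (a joint): round grey key, 24 diameter;  0 as it stands out, 0.006 m fully in; pushes down with about 3 N and stays where it is pushed (no spring)
- round_top (a point): round key: centre of the key's top face, 96 mm above the bench while out and 90 mm when fully in; axes as the reader's. The key's travel is 6 mm and it still stands 5 mm above the deck when in. 
- square_key (a joint): square grey key, 23 x 23, not to be pressed;  0 as it stands out, 0.006 m fully in; pushes down with about 3 N and stays where it is pushed (no spring)
- square_top (a point): square key: centre of the key's top face, 96 mm above the bench while out and 90 mm when fully in; axes as the reader's. The key's travel is 6 mm and it still stands 5 mm above the deck when in. 
- bar_key (a joint): long grey bar key, 16 (x) x 52 (y);  0 as it stands out, 0.006 m fully in; pushes down with about 3 N and stays where it is pushed (no spring)
- bar_top (a point): bar key: centre of the key's top face, 96 mm above the bench while out and 90 mm when fully in; axes as the reader's. The key's travel is 6 mm and it still stands 5 mm above the deck when in. 
- switch_box: loose grey switch box on rubber feet, 120 (x) x 80 (y) x 45 mm tall, about 0.9 kg, one big white rocker (74 along x, 36 along y) in the middle of its top, rocking about the box's y axis, pivot 52 mm above the bench. Origin under its centre. Stands to the right or left in front of the robot
- rocker (a joint): the rocker: 0 = off (the end at the box's +x side, away from the robot, stands high), 0.4 rad = on (that end fully down). Press down to its firm stop; takes 2 to 4 N near the end and stays where it is left
- rocker_high (a point): where to press the rocker: on its top face, 30 mm from the pivot towards the box's +x end; about 65 mm above the bench when off, 52 mm when on (a flat fingertip stops at about 56); moves with the rocker
- tip_box: loose closed pipette-tip box, 120 x 85 x 60 tall; stands on the other side of the bench from the switch box; a bystander (sizes in mm); origin in the middle of its underside
- jar: loose small amber jar, 44 diameter, 55 tall, at the reader's front left; a bystander (sizes in mm); origin in the middle of its underside
- beaker: loose small glass beaker, about 50 diameter, 60 tall, at the reader's front right; a bystander (sizes in mm); origin in the middle of its underside
- bottle: loose amber bottle with blue cap, 68 diameter, 130 tall; a bystander (sizes in mm); origin in the middle of its underside
- tube_rack: loose white block rack of tubes, 70 x 110 x 57 tall; a bystander (sizes in mm); origin in the middle of its underside
- petri_dish: loose flat dish, 90 diameter, 15 tall, lying on the reader's hood; a bystander (sizes in mm); origin in the middle of its underside
- spoon: loose steel lab spoon, 180 long, lying on the bench near the robot; a bystander (sizes in mm); origin under its middle

How it is judged:
By the outcome, as a careful person would: the job done as asked, in the order asked, and still so for the second after the job is handed in, with the robot touching nothing.
It also fails if it takes over 64 s, if anything falls off the work surface, if the arm or the gripper's body presses on something with over 40 N, if the wrist force passes 120 N, or if a joint passes its speed limit or range.

### The arm

A 6-joint arm with a two-finger parallel gripper is mounted at the origin on the work surface. World frame = base frame: x ahead of the robot, y to its left, z up, the work surface at z = 0. Lengths are in m, angles in rad, forces in N, time in s.
With the tool pointing down it reaches from about 0.325 to 0.9 m from the base axis. Payload 6.1 kg.
Tool frame: the origin (TCP) lies midway between the tips of the shut fingers; the grasp point (between the pads) lies 19 mm behind it; x points along the fingers, y is the direction in which the jaws open and shut, and the axes are right-handed (so a half turn about x gives the same grasp; the last joint's range is limited). The gripper opens to 85 mm and grips with 20 to 120 N. Pads are 22 mm wide; open, the fingers measure 114 mm over their backs; the gripper's body (76 mm by 85 mm) begins 54 mm behind the grasp point. The pads swing forward as they close: fully open they stand 13 mm farther back than shut.
Start: joints at [1.11, 0.22, 1.526, -0, 1.395, -0.126], TCP at [0.205, 0.59, 0.231] pointing down, gripper open.
Joint ranges: [-2.98, 2.98], [-0.91, 2.08], [0.09, 2.57], [-1.24, 4.39], [0.2, 2.65], [-2.68, 2.68]. Speed limits (rad/s): [2.57, 2.57, 3.01, 3.14, 3.14, 3.14].

### API

Orientations are given as [roll, pitch, yaw] about the fixed x, y, z axes, in that order (R = Rz(yaw) Ry(pitch) Rx(roll)).
In Python, from plant import movep, move_l, set_joints, gripper_to, hold, inverse_kinematics, observe, get_image, get_calibration, Unreachable, job_done gives the robot as it stands. Calls block until the motion is done:
- movep(position, orientation): joint-space move of the TCP to a pose.
- move_l(position, feed=0.15, rotation=None, max_force=None): straight line of the TCP; rotation=None keeps the orientation; feed is the mean speed in m/s. With max_force (N) it stops when the force on the tool has changed by that much, and returns True; else False.
- set_joints(angles): joint-space move.
- gripper_to(opening, f_grip=None): finger opening in m; f_grip is the grip in N (None keeps the last); returns when the fingers have stopped.
- hold(seconds).
- inverse_kinematics(position, orientation): joint angles nearest the present ones, or None.
- observe(): the state.
- get_image(name): name is "scene" or "top" or "wrist"; returns (picture, depth): 420x560x3 uint8, red, green, blue; 420x560 float32, m along the optical axis (not along the pixel's ray), 0 where there is no reading.
- get_calibration(name): a dict with "intrinsics" (3x3 intrinsics, pixels), "world_from_camera" (4x4, takes a point from camera to world coordinates). Camera axes: x right, y down, z forward; pixel columns grow to the right and rows downward; lengths in m; the calibration is good to about 2 mm. A picture is of the moment at which its call begins: read the wrist's pose just before it. get_calibration takes no time and is no camera call; for the wrist camera it gives the pose at the moment of the call.
A pose or a line that the arm cannot do raises Unreachable and nothing moves.
- job_done(): hands the job in, once; it reports no verdict.
The state is a dict: "time_s": time; "q": joint angles; "joint_velocities": joint speeds; "joint_torque": joint torques, N m; "eef_pos": TCP position; "tcp_rot": TCP orientation; "ft_force": force on the tool from outside, world axes, zero at the start; "torque": the same for the moment, N m; "opening": finger opening in m.
Only numpy, scipy, OpenCV 4.12 (cv2) and the standard library are available. Lean on these libraries where they do the work, as an engineer would, in place of code of your own. Each camera call takes 0.05 s, during which the arm holds its last target. There are 200 camera calls.

## Working session

There is one attempt and no reset: what is moved stays moved. The work goes in short steps, each a Python script; the robot and the scene stay as the last script left them, time stands still between calls to the robot, and variables do not carry over. Pictures are saved under pics/ and viewed, about 8 in all and at most 12, crops included, and the job is handed in when it is done.

```bash
mkdir -p pics; ls; python3 - <<'E'
from plant import *
import cv2,numpy as np
for n in("top","scene"):
    p,d=get_image(n); cv2.imwrite(f"pics/{n}0.png",p[:,:,::-1]); np.savez(f"{n}0.npz",p=p,d=d)
    c=get_calibration(n); print(n,c["intrinsics"],c["world_from_camera"].round(3),(d>0).mean())
print(observe())
E
```

```text
pics
top [[429.51770457   0.         280.70833292]
 [  0.         429.51770457 210.59122283]
 [  0.           0.           1.        ]] [[-0.012 -1.     0.028  0.489]
 [-1.     0.011 -0.02   0.012]
 [ 0.02  -0.028 -0.999  1.101]
 [ 0.     0.     0.     1.   ]] 0.9962542517006803
scene [[506.39816929   0.         273.79531841]
 [  0.         506.39816929 212.81160918]
 [  0.           0.           1.        ]] [[ 0.734  0.5   -0.46   1.088]
 [ 0.679 -0.553  0.483 -0.587]
 [-0.013 -0.667 -0.745  1.012]
 [ 0.     0.     0.     1.   ]] 0.9960671768707483
{'time_s': 0.1, 'q': array([ 1.10990529e+00,  2.21165817e-01,  1.52745141e+00, -3.90025564e-05,
        1.39467598e+00, -1.26106598e-01]), 'joint_velocities': array([ 0.00033926, -0.00121112, -0.00079275, -0.00104857, -0.00047233,
        0.0006636 ]), 'joint_torque': array([ 1.21572040e-03, -4.98242390e+01, -3.90544295e+01, -2.61473933e-04,
        5.76296705e-03, -2.98647831e-05]), 'eef_pos': array([0.20514147, 0.58982719, 0.2303211 ]), 'tcp_rot': array([-1.67433322,  1.56909534, -2.00911079]), 'ft_force': array([ 0.45206154, -0.35921335, -0.34696352]), 'torque': array([ 0.0028285 ,  0.01426345, -0.02721452]), 'opening': 0.08525085977010155}
```

View pics/top0.png

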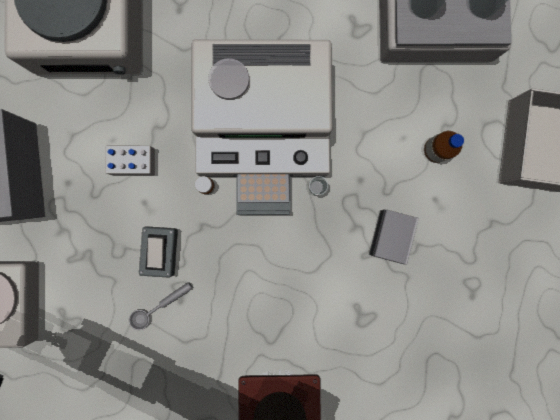

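View pics/scene0.png

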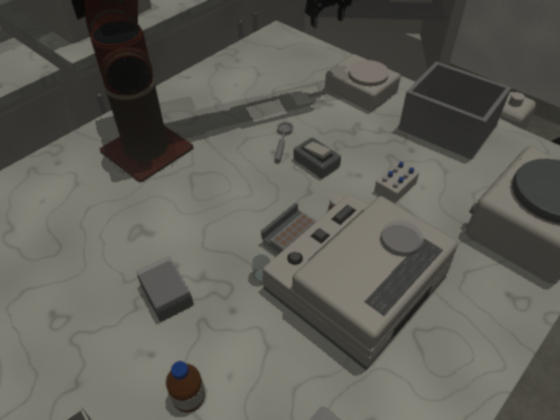

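The top view shows the reader with bar, square and round keys at about (224,157), (262,157) and (301,157). The tray lip is near (264,211). The switch box is at (157,252) with its white rocker in the middle, and the jar at (204,185) and beaker at (318,187) flank the tray. The scene view agrees.

```bash
cat > h.py <<'E'
import numpy as np,cv2
from plant import *
def ray(c,uv,z):
    K,T=c["intrinsics"],c["world_from_camera"]
    uv=np.atleast_2d(np.asarray(uv,float))
    d=np.c_[(uv-K[:2,2])/[K[0,0],K[1,1]],np.ones(len(uv))]@T[:3,:3].T
    o=T[:3,3]; return o+d*((z-o[2])/d[:,2])[:,None]
def cloud(c,d):
    K,T=c["intrinsics"],c["world_from_camera"]
    v,u=np.mgrid[:d.shape[0],:d.shape[1]]
    P=np.dstack([(u-K[0,2])/K[0,0]*d,(v-K[1,2])/K[1,1]*d,d])
    return P@T[:3,:3].T+T[:3,3]
def blobs(m,amin,off=(0,0)):
    cs,_=cv2.findContours(m.astype(np.uint8),cv2.RETR_EXTERNAL,cv2.CHAIN_APPROX_NONE)
    return [cv2.minAreaRect(c+np.array(off)) for c in cs if cv2.contourArea(c)>amin]
E
cat > a.py <<'E'
from h import *
f=np.load("top0.npz");p,d=f["p"],f["d"];c=get_calibration("top");P=cloud(c,d)
g=p.mean(2)
def sub(y0,y1,x0,x1,cond): return cond[y0:y1,x0:x1],(x0,y0)
m,o=sub(146,168,203,325,g<110)
for r in blobs(m,20,o):
    print("key",np.round(r[0],1),np.round(r[1],1),ray(c,r[0],.096).round(4),P[int(r[0][1]),int(r[0][0])].round(4))
Z=P[:,:,2]
m,o=sub(220,285,130,190,(Z>.03))
for r in blobs(m,100,o): print("box",np.round(r,2) if 0 else r,ray(c,r[0],.045).round(4),"corners",ray(c,cv2.boxPoints(r),.045).round(4).tolist())
m,o=sub(230,275,140,175,g>150)
for r in blobs(m,50,o): print("rocker",r,ray(c,cv2.boxPoints(r),.058).round(4).tolist())
print("rocker z col",P[234:272:3,156].round(3).tolist())
print("tray col",P[168:220:3,264].round(3).tolist())
print("lip row",P[210,230:300:4].round(3).tolist())
E
python3 a.py; python3 - <<'E'
import cv2
i=cv2.imread("pics/top0.png")[130:290,120:340];cv2.imwrite("pics/crop.png",cv2.resize(i,None,fx=3.5,fy=3.5,interpolation=cv2.INTER_CUBIC))
E
```

```text
key [224.5 157.5] [11. 27.] [[0.6433 0.1222 0.096 ]] [0.6444 0.1233 0.0964]
key [300. 157.] [14. 14.] [[ 0.6429 -0.0549  0.096 ]] [ 0.6426 -0.0548  0.0979]
key [262. 157.] [14. 14.] [[0.6436 0.0343 0.096 ]] [0.6439 0.0344 0.0946]
box ((156.87940979003906, 251.567626953125), (34.053245544433594, 49.31584930419922), 4.398705005645752) [[0.4222 0.2942 0.045 ]] corners [[0.3663, 0.34, 0.045], [0.4858, 0.3306, 0.045], [0.4784, 0.2481, 0.045], [0.3588, 0.2579, 0.045]]
rocker ((154.5, 252.5), (29.0, 13.0), 90.0) [[0.456, 0.3119, 0.058], [0.4556, 0.2807, 0.058], [0.3859, 0.281, 0.058], [0.3863, 0.3121, 0.058]]
rocker z col [[0.465, 0.296, 0.046], [0.458, 0.292, 0.059], [0.451, 0.29, 0.067], [0.444, 0.291, 0.064], [0.437, 0.291, 0.063], [0.43, 0.291, 0.063], [0.422, 0.292, 0.06], [0.415, 0.293, 0.057], [0.407, 0.293, 0.056], [0.4, 0.294, 0.054], [0.393, 0.293, 0.058], [0.385, 0.295, 0.049], [0.378, 0.296, 0.046]]
tray col [[0.62, 0.03, 0.082], [0.612, 0.03, 0.087], [0.61, 0.031, 0.042], [0.602, 0.031, 0.044], [0.595, 0.031, 0.041], [0.587, 0.031, 0.046], [0.58, 0.031, 0.044], [0.572, 0.031, 0.046], [0.565, 0.032, 0.043], [0.558, 0.032, 0.044], [0.55, 0.032, 0.043], [0.543, 0.032, 0.045], [0.536, 0.032, 0.027], [0.529, 0.032, 0.031], [0.521, 0.032, 0.031], [0.513, 0.032, 0.052], [0.507, 0.033, 0.002], [0.499, 0.033, -0.003]]
lip row [[0.523, 0.12, 0.001], [0.523, 0.109, 0.001], [0.522, 0.097, 0.025], [0.522, 0.087, 0.027], [0.522, 0.077, 0.028], [0.522, 0.067, 0.026], [0.521, 0.057, 0.028], [0.521, 0.047, 0.028], [0.521, 0.037, 0.029], [0.521, 0.027, 0.026], [0.521, 0.017, 0.025], [0.521, 0.007, 0.028], [0.521, -0.003, 0.026], [0.521, -0.013, 0.028], [0.521, -0.023, 0.025], [0.521, -0.034, -0.003], [0.521, -0.044, -0.002], [0.521, -0.054, 0.002]]
```

View pics/crop.png

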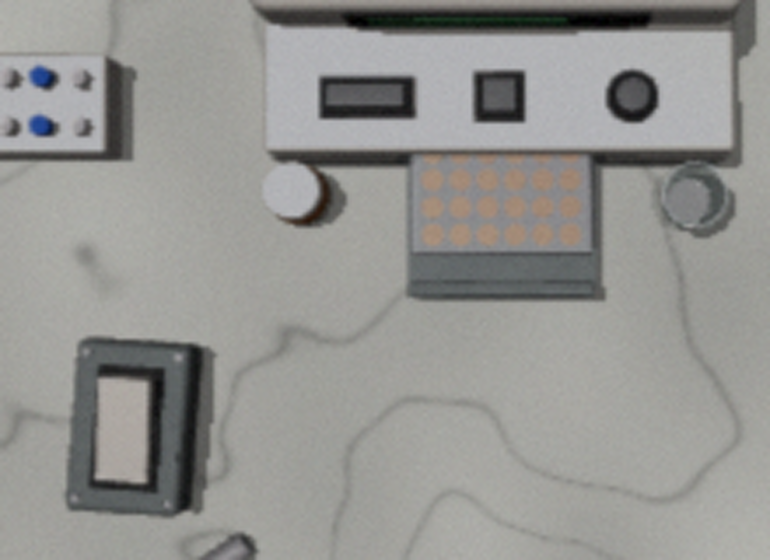

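Keys, tray lip (x≈0.51, top z≈0.052) and rocker (high end about 0.067) all match the given sizes. The reader's yaw is about 0 and the box's about -0.08. Next I close the gripper and check the rocker from near.

```bash
cat >> h.py <<'E'
def D(yaw=0): return [0,np.pi/2,yaw]
E
python3 - <<'E'
from h import *
for pos,y in [((.452,.293,.2),-.08),((.452,.293,.06),-.08),((.48,.033,.035),0),((.575,.033,.035),0),((.643,-.055,.09),0),((.643,.122,.09),0)]:
    for a in(0,np.pi): 
        q=inverse_kinematics(pos,D(y+a)); print(pos,a,None if q is None else np.round(q,2))
gripper_to(0.0,30)
movep([.452,.293,.2],D(-.08))
c=get_calibration("wrist");p,d=get_image("wrist")
import pickle;pickle.dump((c,p,d),open("w1.pkl","wb"));cv2.imwrite("pics/w1.png",p[:,:,::-1])
o=observe();print(o["time_s"],o["eef_pos"],o["ft_force"],o["opening"]); print(c["world_from_camera"].round(3))
E
```

```text
(0.452, 0.293, 0.2) 0 [ 0.43  0.04  1.79 -0.    1.32 -1.06]
(0.452, 0.293, 0.2) 3.141592653589793 [0.43 0.04 1.79 0.   1.32 2.08]
(0.452, 0.293, 0.06) 0 [ 0.43  0.21  1.89 -0.    1.05 -1.06]
(0.452, 0.293, 0.06) 3.141592653589793 [0.43 0.21 1.89 0.   1.05 2.08]
(0.48, 0.033, 0.035) 0 [-0.1   0.12  2.04 -0.    0.98 -1.67]
(0.48, 0.033, 0.035) 3.141592653589793 [-0.1   0.12  2.04 -0.    0.98  1.48]
(0.575, 0.033, 0.035) 0 [-0.08  0.33  1.8  -0.    1.02 -1.65]
(0.575, 0.033, 0.035) 3.141592653589793 [-0.08  0.33  1.8  -0.    1.02  1.49]
(0.643, -0.055, 0.09) 0 [-0.21  0.4   1.58  0.    1.16 -1.78]
(0.643, -0.055, 0.09) 3.141592653589793 [-0.21  0.4   1.58 -0.    1.16  1.36]
(0.643, 0.122, 0.09) 0 [ 0.07  0.42  1.56 -0.    1.17 -1.5 ]
(0.643, 0.122, 0.09) 3.141592653589793 [ 0.07  0.42  1.56 -0.    1.17  1.64]
2.3583 [0.45171651 0.29390879 0.2001966 ] [-0.00718046 -0.40169125  0.51335985] 0.00018472193098940926
[[ 0.081  0.958  0.274  0.382]
 [ 0.997 -0.078 -0.022  0.299]
 [ 0.     0.275 -0.961  0.342]
 [ 0.     0.     0.     1.   ]]
```

View pics/w1.png

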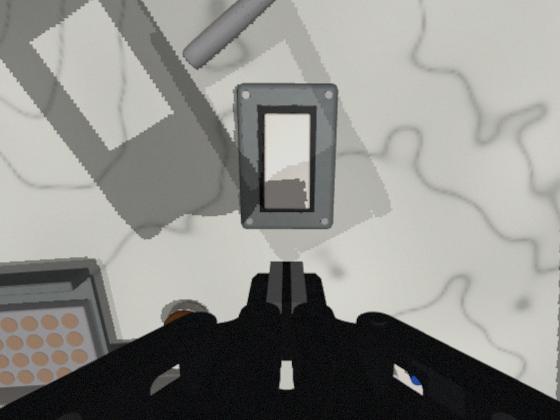

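The wrist view shows the box aligned with the tool, white rocker spanning columns 264–311 and rows 112–211 (far, raised end at row 211). The closed fingertips are at (287,265).

```bash
python3 - <<'E'
from h import *
import pickle;c,p,d=pickle.load(open("w1.pkl","rb"));P=cloud(c,d)
far=ray(c,[[265,211],[310,211]],.067);near=ray(c,[[264,112],[311,112]],.047)
print(far.round(4),near.round(4));print(P[112:214:10,287].round(4).tolist())
print("box corners",ray(c,[[238,85],[337,85],[332,227],[243,227]],.045).round(4).tolist())
E
```

```text
[[0.4555 0.2766 0.067 ]
 [0.4583 0.3117 0.067 ]] [[0.3812 0.2819 0.047 ]
 [0.3841 0.3184 0.047 ]]
[[0.3826, 0.2998, 0.0455], [0.39, 0.2992, 0.0531], [0.3974, 0.2986, 0.0539], [0.4048, 0.298, 0.0569], [0.4123, 0.2974, 0.0575], [0.42, 0.2968, 0.0578], [0.4273, 0.2962, 0.0609], [0.4352, 0.2956, 0.0606], [0.4428, 0.2949, 0.0623], [0.4501, 0.2943, 0.065], [0.4639, 0.2933, 0.0442]]
box corners [[0.3597, 0.2638, 0.045], [0.3658, 0.3397, 0.045], [0.4801, 0.3306, 0.045], [0.474, 0.2547, 0.045]]
```

```bash
python3 - <<'E'
from h import *
X,Y=.450,.2945
move_l([X,Y,.08],feed=.15)
o=observe();print(o["time_s"],o["ft_force"])
r=move_l([X,Y,.050],feed=.02,max_force=12)
o=observe();print(r,o["eef_pos"],o["ft_force"])
move_l([X,Y,.2],feed=.15)
p,d=get_image("wrist");c=get_calibration("wrist");P=cloud(c,d);cv2.imwrite("pics/w2.png",p[60:340,130:440,::-1])
print(P[105:220:10,287].round(4).tolist(),observe()["time_s"])
E
```

```text
3.3083 [0.15390639 0.38595763 0.2026428 ]
True [0.45122273 0.294726   0.05420056] [-0.58406164 -1.3114833   6.11543645]
[[0.3749, 0.3005, 0.0451], [0.3823, 0.2999, 0.0472], [0.3892, 0.2993, 0.066], [0.3964, 0.2987, 0.0635], [0.4039, 0.2981, 0.0616], [0.4115, 0.2975, 0.0601], [0.3795, 0.2997, 0.3406], [0.4273, 0.2962, 0.0574], [0.4355, 0.2956, 0.0561], [0.4443, 0.2949, 0.0532], [0.4527, 0.2942, 0.0528], [0.464, 0.2933, 0.0426]] 5.7083
```

View pics/w2.png

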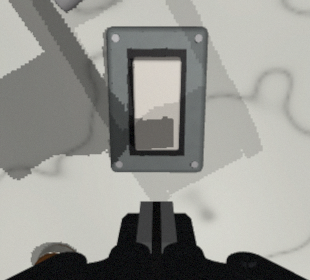

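The rocker now slopes the other way (0.066 near end, 0.053 far end, about 0.2 rad, mirroring the start), and the box has not shifted. Now the tray.

```bash
python3 - <<'E'
from h import *
movep([.46,.033,.2],D(0))
move_l([.46,.033,.036],feed=.15)
o=observe();print(o["time_s"],o["eef_pos"],o["ft_force"])
r=move_l([.60,.033,.036],feed=.04,max_force=20)
o=observe();print(r,o["eef_pos"],o["ft_force"])
move_l([.53,.033,.036],feed=.1)
move_l([.53,.033,.2],feed=.15)
p,d=get_image("wrist");c=get_calibration("wrist");P=cloud(c,d);cv2.imwrite("pics/w3.png",p[:,:,::-1])
p,d=get_image("top");c=get_calibration("top");P=cloud(c,d)
print(P[170:215:3,264].round(3).tolist(),observe()["time_s"])
cv2.imwrite("pics/top1.png",cv2.resize(p[130:290,120:340,::-1],None,fx=3.5,fy=3.5))
E
```

```text
7.975 [0.46082883 0.03304592 0.03682379] [ 0.85770297 -0.22305665  0.277289  ]
True [0.57243969 0.03310005 0.03489723] [ 0.32929924  0.91056625 -0.12483312]
[[0.554, 0.022, 0.57], [0.551, 0.022, 0.571], [0.547, 0.022, 0.572], [0.543, 0.022, 0.575], [0.539, 0.022, 0.574], [0.536, 0.022, 0.574], [0.532, 0.022, 0.576], [0.528, 0.022, 0.574], [0.524, 0.022, 0.575], [0.521, 0.022, 0.573], [0.517, 0.022, 0.572], [0.514, 0.022, 0.571], [0.51, 0.022, 0.568], [0.506, 0.022, 0.567], [0.503, 0.022, 0.561]] 12.3917
```

View pics/w3.png

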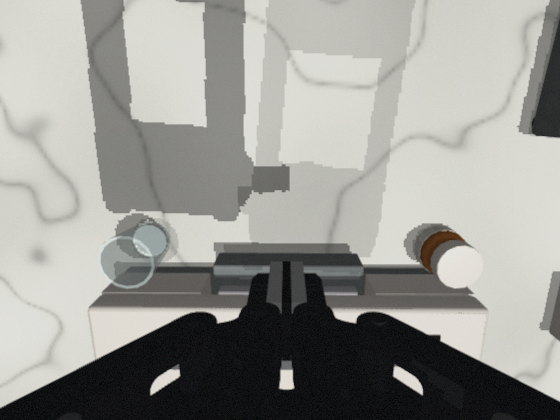

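The tray stopped at TCP x=0.5724, where home was predicted (0.572). The lip, at about (287,260), sits against the front face, and the jar and beaker are untouched. Now the round key, then the bar.

```bash
python3 - <<'E'
from h import *
for n,Y in(("round",-.055),("bar",.122)):
    movep([.6425,Y,.2],D(0)); move_l([.6425,Y,.112],feed=.15)
    o=observe();print(n,o["time_s"],o["eef_pos"],o["ft_force"])
    r=move_l([.6425,Y,.0855],feed=.015,max_force=15)
    o=observe();print(r,o["eef_pos"],o["ft_force"])
    move_l([.6425,Y,.2],feed=.15)
movep([.5,.033,.28],D(0))
import pickle
c=get_calibration("wrist");p,d=get_image("wrist");pickle.dump((c,p,d),open("w4.pkl","wb"));cv2.imwrite("pics/w4.png",p[:,:,::-1])
print(observe()["time_s"])
E
```

```text
round 13.75 [ 0.64304008 -0.05475861  0.1131047 ] [0.70026466 0.12873591 0.83100631]
True [ 0.6424524  -0.05499696  0.08999572] [-1.63825001  0.06256416  4.56918446]
bar 17.4917 [0.6432656  0.12133008 0.11284977] [ 0.11793623  0.37876011 -0.31354942]
True [0.642434   0.12200788 0.08998553] [-0.69812255 -0.67138575  4.83794268]
20.5833
```

View pics/w4.png

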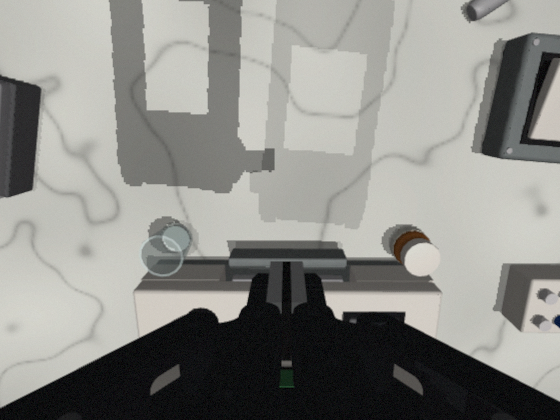

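Both keys bottomed at z=0.0900, but the gripper hides them in this view. I'll move the arm aside and check from the top camera.

```bash
python3 - <<'E'
from h import *
set_joints([1.11,.22,1.526,0,1.395,-.126])
ds=[];
for i in range(8): p,d=get_image("top");ds.append(d)
d=np.median(ds,0);c=get_calibration("top");P=cloud(c,d);Z=P[:,:,2]
f=np.load("top0.npz");Z0=cloud(c,f["d"])[:,:,2]
for n,(u,v) in dict(bar=(224,157),square=(262,157),round=(301,157)).items():
    s=np.s_[v-2:v+3,u-2:u+3];print(n,Z0[s].mean().round(4),Z[s].mean().round(4))
k=np.s_[149:152,210:320];print("deck",Z0[k].mean(),Z[k].mean())
print("tray",P[165:200:2,264].round(3).tolist())
df=np.abs(p.astype(int)-f["p"]).max(2)>45
for b in blobs(df,15):print("changed",np.round(b[0]),np.round(b[1]))
cv2.imwrite("pics/top2.png",cv2.resize(p[130:290,120:340,::-1],None,fx=3.5,fy=3.5,interpolation=cv2.INTER_CUBIC))
print(observe()["time_s"],observe()["ft_force"])
E
```

```text
bar 0.096 0.0898
square 0.0964 0.0961
round 0.0959 0.0896
deck 0.08541592770088621 0.08540749487157867
tray [[0.626, 0.03, 0.084], [0.622, 0.03, 0.084], [0.617, 0.03, 0.086], [0.612, 0.03, 0.085], [0.608, 0.03, 0.078], [0.609, 0.031, 0.027], [0.604, 0.031, 0.029], [0.599, 0.031, 0.028], [0.591, 0.031, 0.054], [0.586, 0.031, 0.054], [0.586, 0.032, -0.001], [0.581, 0.032, 0.001], [0.576, 0.032, 0.001], [0.571, 0.032, 0.001], [0.566, 0.032, 0.002], [0.56, 0.032, 0.001], [0.555, 0.032, -0.0], [0.55, 0.033, -0.0]]
changed [  2. 380.] [ 3. 12.]
changed [ 20. 340.] [9. 5.]
changed [159. 239.] [16.  8.]
changed [264. 201.] [28. 55.]
changed [263. 180.] [12. 50.]
23.2417 [-1.03581993 -0.69934162 -0.10780443]
```

View pics/top2.png

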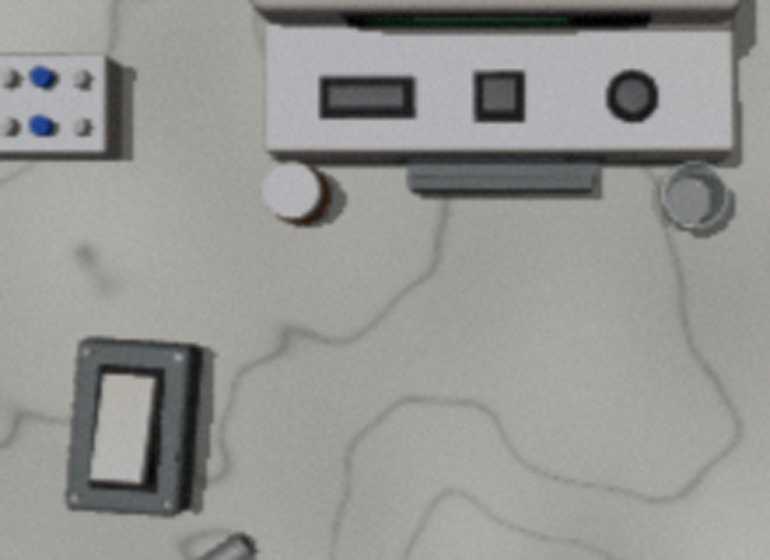

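The top view shows the rocker flipped, the tray home, and the bar and round keys 6 mm lower. The square key is unchanged, and only the tray and rocker areas differ (the other changed patches are at the arm). Handing in.

```bash
python3 -c "
from plant import *
job_done()"
```

```text
the job is handed in; nothing more can be done
```

The plate reading is started. With the closed fingertips I pressed the rocker over, pushed the tray home, pressed the round key, then pressed the bar key. The job was handed in after about 23 s, with the arm clear of everything.

My last checks all agreed:
- **Rocker:** it went from about +0.2 to -0.2 rad of slope, which is its full 0.4 rad travel. The press ended on a firm stop with the fingertip at 54 mm, where your text gave about 56.
- **Tray:** it stopped firmly at TCP x = 0.572, as predicted for fully home. The depth picture shows the lip front about 23 mm in front of the reader's front face.
- **Keys:** the round and bar keys bottomed at 90.0 mm, and the camera then read 89.6 and 89.8 mm. The square key still reads 96 mm, so it was not pressed.
- **Everything else:** comparing the before and after top pictures, nothing else on the bench moved, including the switch box. The only other differences were two small patches in the arm's own area.

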